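Refit the grinder's access cover and lock its quarter-turn stud

TASK

The grinder has been brushed out and its steel access cover lies on the worktop. Put the cover back into the opening on top of the grinder's head, seated flat, then press its sprung wing stud in and turn it a quarter turn clockwise until it drops into its catch and stays locked, and let go. The stud's slot is not quite square to the opening, so feel for it with light pressure, never force the cover or the stud hard against the grinder, and leave the other things where they are.

Things in the scene. Friction and masses are not known exactly. Their poses are not given: they have to be found in the camera images.
- grinder: Low bench coffee grinder, fixed. Black foot and motor column (from 76 mm behind the origin on, 195 mm high), bright overhanging head 146 x 146 mm, its flat deck 130 mm above the worktop. Origin: on the vertical axis of the opening's middle, at worktop height. x points from the open front to the column, z up.
- opening (a point): Middle of the rectangular opening in the head's deck, at deck height (130 mm); axes as the grinder's. The opening is 82 mm along x, 102 mm along y, 34 mm deep.
- catch (a point): Middle of the slotted steel plate (54 x 42 mm) across the opening's middle that catches the stud, at its top, 12.5 mm under the deck; axes as the grinder's. Rigid. Its slot (36 x 7.4 mm) lies along the grinder's y, but was set by eye: it may point up to 0.25 rad either way. That is not measured; feel or look for it. Stops under it bar turning anticlockwise of the slot or 6 degrees beyond the quarter turn.
- cover: Loose steel cover, 0.2 to 0.35 kg with its stud: flange 96 (x) x 116 (y) x 3 mm over a skirt 80 x 100 mm, 12 mm deep (76 x 96 over the lowest 6 mm), 1 mm play a side in the opening. Origin: centre of the skirt's lower edge, z up; starts skirt down on the worktop. Seated: flange on the deck, origin 12 mm below opening, its y along the grinder's y, either way round.
- wing (a point): Middle of the stud's black wing grip, on the cover's z axis: 10 mm thick along this point's x, 34 mm long along y, 24 mm high (12 mm up and down from here), on a thumb disc 34 mm across with its top 12 mm below this point. 46 mm above the cover's origin with the stud out. Pinch it across its thickness, fingertips just over the disc; the cover can be carried by it.
- cross_pin (a point): Middle of the stud's cross pin under the cover: 32 mm long along this point's y (as the wing), 5 mm thick, on a shank 8 mm thick; 3.5 mm above the cover's origin with the stud out.
- stud_press (a joint): How far the stud is pressed into the cover, 0 (out) to 0.015 m (hard end); the spring resists with 3.5 N at 0, 11 N at 0.015. In the seated cover the pin meets the catch plate at 0.0015 and enters only over the slot; it can turn under the plate from 0.012 on; let go after the quarter turn it springs up into a notch, to about 0.0095 (locked). Resting deeper than 0.0113 is not locked.
- stud_turn (a joint): Angle of the stud (wing and pin) in the cover, rad, growing clockwise seen from above; stops at -0.6 and 2.2; friction 0.025 N m holds it where left. 0: wing along the cover's y, the long way (open). Locked a quarter turn clockwise of the slot's true direction: 1.57, give or take 0.35. Starts between -0.1 and 0.25.
- dosing_cup: Steel dosing cup, 59 mm across, 52 mm high, loose on the grinder's foot under the head; origin at its foot. Bystander.
- group_brush: Black cleaning brush 217 mm long, loose on the worktop. Bystander.
- bean_scoop: Steel coffee measure, 135 mm long. Bystander.
- filter_basket: Steel filter basket 68 mm across. Bystander.
- blind_basket: Steel blind basket 68 mm across. Bystander.
- tamper: Tamper with turned wooden handle, 58 mm across, 91 mm high. Bystander.
- teaspoon_a: Teaspoon with a purple handle, 133 mm long. Bystander.

How it is judged:
On the way, in this order (a step that is already met when the one before it is completed fails the run):
1. the cover sits flat in the grinder's opening, its stud not yet turned (z of cover in the frame of opening between -0.0145 and -0.01 m and horizontal distance between cover and opening below 0.004 m and angle between cover's own z axis and vertical below 0.04 rad and angle between the y axis of cover and the y axis of grinder, either way round below 0.07 rad and value of joint stud_turn below 0.6 rad), for 0.2 s.
2. with the cover seated, the stud is pressed in and turned under the catch plate (z of cover in the frame of opening between -0.0145 and -0.01 m and horizontal distance between cover and opening below 0.004 m and angle between cover's own z axis and vertical below 0.04 rad and angle between the y axis of cover and the y axis of grinder, either way round below 0.07 rad and value of joint stud_press above 0.0075 m and value of joint stud_turn above 1.1 rad), for 0.1 s.
At the end, for the whole second after the job is handed in: Cover seated flat in the opening (within 4 mm, 0.07 rad of square, 0.04 rad of level, origin 10 to 14.5 mm below the deck); stud turned 1.1 to 2.1 rad and caught 7.5 to 11.3 mm in with nobody holding it; released and at rest (all of step 2 and value of joint stud_turn below 2.1 rad and value of joint stud_press below 0.0113 m and contact force between the fingers and cover below 0.2 N and linear speed of cover below 0.01 m/s); the robot touches nothing.
It fails at once if the cover or its stud is pressed or jammed against the grinder with more than 50 N (contact force between cover and grinder above 50 N).
It fails at once if a bystander is moved more than 20 mm (distance of any of dosing_cup, group_brush, bean_scoop, filter_basket, blind_basket, tamper, teaspoon_a from where it was at the start of the episode above 0.02 m).
It also fails if it takes over 72 s, if anything falls off the work surface, if the arm or the gripper's body presses on something with over 40 N, if the wrist force passes 120 N, or if a joint passes its speed limit or range.

ROBOT

A 6-joint arm with a two-finger parallel gripper is mounted at the origin on a cart in front of the work surface, level with it; the furniture and walls round the work are solid. World frame = base frame: x ahead of the robot, y to its left, z up, the work surface at z = 0. Lengths are in m, angles in rad, forces in N, time in s.
With the tool pointing down it reaches from about 0.3 to 0.775 m from the base axis. Payload 14.6 kg.
Tool frame: the origin (TCP) lies at the very end of the fingers, on their centre line; the grasp point (between the pads) lies 19 mm behind it; z points along the fingers, y is the line along which they close (so a half turn about z gives the same grasp; the last joint's range is limited). The gripper opens to 94 mm and grips with 3 to 60 N. Pads are 16 mm wide; open, the fingers measure 119 mm over their backs; the gripper's body (75 mm by 177 mm) begins 78 mm behind the grasp point.
Start: joints at [1.114, 0.3, 1.521, -0, 1.321, -0.067], TCP at [0.209, 0.509, 0.205] pointing down, gripper open.
Joint ranges: [-3.03, 3.03], [-0.79, 2.21], [0.23, 2.52], [-1.04, 4.18], [0, 3.07], [-2.55, 2.55]. Speed limits (rad/s): [2.22, 2.22, 2.57, 3.14, 3.14, 3.14].

INTERFACE

Orientations are given as [roll, pitch, yaw] about the fixed x, y, z axes, in that order (R = Rz(yaw) Ry(pitch) Rx(roll)).
In Python, from station import * gives the robot as it stands.
- The arm moves only by the tool jog_arm, never from a script. Its argument "rows" is a list of rows, each a list of 3 entries, a list of its own where there are three numbers: the shift along the tool's x, y, z in m, then the turn about the tool's z in degrees, then the finger opening in m, from 0 to 0.094. A call has 1 to 12 rows; each row shifts and turns the commanded pose from where the row before left it, along the tool's axes as they then stand; what a row does not reach is not made up. A row lasts 1/12 s, in which the tool goes at most 41.7 mm and 7.16 degrees, less where a joint would pass 70% of its speed; a pose out of reach is approached as far as the arm can. A call is refused whole if a number of a shift passes 0.0417 or a number of a turn 7.16, either way. A call with a gripper value outside its range is refused whole. The fingers move at their own pace and stop on an object; "squeeze" is the grip in N (left out, the last holds). Time passes only in rows, so rows that do not move let the fingers close. It gives the time, the measured TCP pose, the force, the opening and the grip force at its end, in the units of the state.
- get_obs(): the state, without advancing time (a new reading comes with each control period).
- camera(name): name is "scene" or "top" or "wrist"; returns a dict with "image" (480x640x3 uint8, red, green, blue), "range_z" (480x640 float32, m along the optical axis (not along the pixel's ray), 0 where there is no reading), "K" (3x3 intrinsics, pixels), "world_from_camera" (4x4, takes a point from camera to world coordinates); the wrist camera has in their place "T_tool_cam" (4x4, takes a point from camera to tool coordinates, whose origin is the TCP and whose axes are the flange's). Camera axes: x right, y up, looking along -z (the intrinsics and any distortion apply to the point x, -y, -z); pixel columns grow to the right and rows downward; lengths in m; the calibration is good to about 2 mm. A picture is of the moment at which its call begins: read the wrist's pose just before it.
- hand_in(): hands the job in; it is judged then, once.
Trained networks look in a picture, given as the dict that the camera call returned (one of the last four; its "shot" number tells which), for a name from the list of things; names that differ only in an ending like _2 or _b are one class to them, and where a whole thing is asked for, a point or a joint stands for the part that bears it (a point fixed in the world has none). Each returns a list of dicts, best first, with "p" (0 to 1); they miss things now and then, are a little off and sometimes report something else, mostly with a low value. They report only what shows in the picture. A call takes as long as a camera call.
- search_frame(label, picture): "at" ([column, row] as shares, 0 to 1, of the picture: columns of its width, rows of its height, amid what is visible of it).
- spot_point(label, picture): "at" ([column, row] as shares, 0 to 1, of the picture: columns of its width, rows of its height: a listed point, or the origin of a listed thing).
The state is a dict: "time_s": time; "qpos": joint angles; "joint_vel": joint speeds; "tau": joint torques, N m; "ee_pos": TCP position; "eef_rot": TCP orientation; "force": force on the tool from outside, world axes, zero at the start; "moment": the same for the moment, N m; "grip_width": finger opening in m; "grip_force": force on a finger pad.
Only numpy, scipy, OpenCV 4.12 (cv2) and the standard library are available. Lean on these libraries where they do the work, as an engineer would, in place of code of your own. Each camera call takes 0.05 s, during which the arm holds its last target. There are 200 camera calls.

## Working session

There is one attempt and no reset: what is moved stays moved. The work goes in short steps, Python scripts to look and compute and a tool call to move; the robot and the scene stay as the last step left them, time stands still between calls to the robot, and variables do not carry over. Pictures are saved under pics/ and viewed, at most 10 in all, crops included, and the job is handed in when it is done.

Besides the shell and the picture viewer there is one more tool, called after "Call:" as name([rows], argument=value, ...), one row to a line, values as JSON. jog_arm: Moves the arm, as the interface text tells. Its arguments: {"type":"object","properties":{"rows":{"type":"array","items":{"type":"array"}},"squeeze":{"type":"number"}},"required":["rows"]}

```bash
ls; mkdir -p pics
cat > h.py <<'E'
from station import *
import numpy as np, cv2
from scipy.spatial.transform import Rotation as R
def wfc(p):
    if "world_from_camera" in p: return np.array(p["world_from_camera"])
    o=p["_obs"]; T=np.eye(4); T[:3,:3]=R.from_euler('xyz',o["eef_rot"]).as_matrix(); T[:3,3]=o["ee_pos"]
    return T@np.array(p["T_tool_cam"])
def shot(n):
    o=get_obs(); p=camera(n); p["_obs"]=o; return p
def ray(p,uv):
    K=np.array(p["K"]); T=wfc(p)
    d=np.array([(uv[0]-K[0,2])/K[0,0],-(uv[1]-K[1,2])/K[1,1],-1.]); return T[:3,3],T[:3,:3]@d
def at_z(p,uv,z):
    o,d=ray(p,uv); return o+d*(z-o[2])/d[2]
def cloud(p):
    K=np.array(p["K"]); T=wfc(p); r=p["range_z"]; v,u=np.mgrid[:480,:640]
    c=np.stack([(u-K[0,2])/K[0,0]*r,-(v-K[1,2])/K[1,1]*r,-r],-1); return c@T[:3,:3].T+T[:3,3]
def px(b): return np.array([b["at"][0]*640,b["at"][1]*480])
def save(n,im): cv2.imwrite(n,im[:,:,::-1])
E
python3 - <<'E'
from h import *
print(get_obs())
for n in ["top","scene"]:
    p=shot(n); save(f"pics/{n}0.png",p["image"]); print(n,p.keys(),p["K"]); C=cloud(p)
    for l in ["grinder","opening","catch","cover","wing","cross_pin"]:
        for b in spot_point(l,p)[:2]:
            u=px(b); z={"opening":.13,"catch":.1175,"wing":.046}.get(l,0)
            print(l,round(b["p"],2),u.round(1),at_z(p,u,z).round(4),C[int(u[1]),int(u[0])].round(4))
E
```

```text
pics
{'time_s': 0.0, 'qpos': array([ 1.11440702e+00,  3.00513436e-01,  1.52159865e+00,  1.42071683e-05,
        1.32067313e+00, -6.65949646e-02]), 'joint_vel': array([-0.00099177,  0.00192758, -0.00158283, -0.00091645, -0.00059263,
       -0.00094154]), 'tau': array([ 7.18386782e-04, -5.31809235e+01, -3.52739024e+01,  7.09018763e-02,
        2.43633776e-02, -1.20955106e-04]), 'ee_pos': array([0.20887921, 0.50850705, 0.20485567]), 'eef_rot': array([-3.14040365e+00, -9.30903232e-05,  2.75179473e+00]), 'force': array([ 0.82095197, -0.55694831,  0.85278327]), 'moment': array([ 0.03111944, -0.0222814 , -0.0534024 ]), 'grip_force': 0.0, 'grip_width': 0.09412770028370002}
top dict_keys(['image', 'range_z', 'K', 'world_from_camera', 'shot', '_obs']) [[461.86152175   0.         315.97698947]
 [  0.         461.86152175 240.22818196]
 [  0.           0.           1.        ]]
grinder 0.62 [298.3 267.2] [0.5235 0.1443 0.    ] [0.5097 0.1416 0.1192]
opening 0.75 [297.  258.3] [0.5262 0.1432 0.13  ] [0.5286 0.1436 0.1168]
catch 0.64 [293.9 261.2] [0.5219 0.15   0.1175] [0.5254 0.1528 0.0945]
cross_pin 0.54 [447.9 306.8] [ 0.4294 -0.1964  0.    ] [ 0.4294 -0.178   0.0569]
scene dict_keys(['image', 'range_z', 'K', 'world_from_camera', 'shot', '_obs']) [[596.09499454   0.         321.33081721]
 [  0.         596.09499454 237.23512899]
 [  0.           0.           1.        ]]
grinder 0.92 [325.5 297.9] [0.5289 0.1472 0.    ] [0.5079 0.1866 0.0269]
opening 0.64 [326.1 240.6] [0.5271 0.15   0.13  ] [0.5547 0.1015 0.1069]
catch 0.62 [328.9 246.9] [0.521  0.1493 0.1175] [0.5287 0.1392 0.1138]
cover 0.61 [426.4 247. ] [ 0.4418 -0.1995  0.    ] [0.1921 0.5279 0.3399]
wing 0.36 [288.7 392.5] [0.395  0.4916 0.046 ] [0.4291 0.4425 0.0005]
wing 0.34 [211.3 343.6] [0.5749 0.4492 0.046 ] [0.6016 0.4204 0.0218]
```

View pics/top0.png

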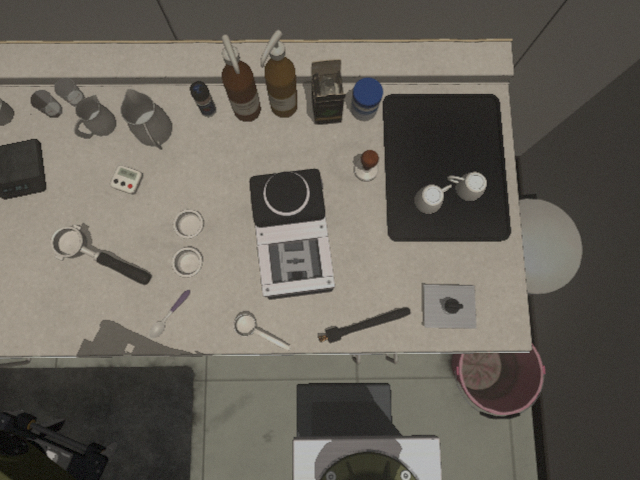

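View pics/scene0.png

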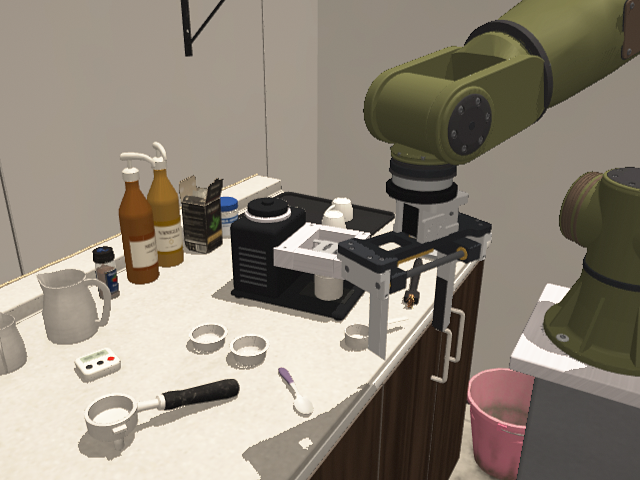

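The top view shows the grinder head around (295,258), with the column up the image (+x). The cover is at (449,306), with its long side along world y and the black wing roughly along its length. The brush lies at (365,325), and the arm is at bottom left.

Run:
```python
from h import *
p=shot("top"); C=cloud(p)
def rect(m,name):
    pts=C[m][:,:2].astype(np.float32)
    print(name,len(pts),C[m][:,2].mean().round(4),[np.round(x,4) for x in cv2.minAreaRect(pts*1000)])
u,v=np.meshgrid(range(640),range(480))
roi=lambda a,b,c,d:(u>a)&(u<b)&(v>c)&(v<d)
Z=C[...,2]
print(Z[306,425:480].round(3)); print(Z[260,255:335].round(3))
rect(roi(410,485,275,335)&(Z>.008)&(Z<.022),"flange")
rect(roi(410,485,275,335)&(Z>.04),"wing")
rect(roi(250,340,215,305)&(Z>.122)&(Z<.138),"deck")
# colour-based edges
big=cv2.resize(p["image"][210:340,240:490],None,fx=3.2,fy=3.2,interpolation=cv2.INTER_CUBIC); save("pics/crop0.png",big)
for l in ["cover","group_brush","wing"]:
    for b in search_frame(l,p)[:2]: print(l,b["p"],px(b))
```

```text
[ 0.015  0.019  0.018  0.016  0.014  0.014  0.018  0.013  0.012  0.016
  0.019  0.016  0.016  0.02   0.017  0.017  0.019  0.019  0.014  0.034
  0.042  0.049  0.053  0.058  0.056  0.058  0.059  0.057  0.058  0.059
  0.057  0.062  0.059  0.059  0.057  0.06   0.06   0.054  0.019  0.019
  0.015  0.02   0.012  0.015  0.013  0.012  0.017  0.016  0.015  0.019
  0.002  0.     0.001  0.001 -0.001]
[ 2.000e-03 -1.000e-03 -3.000e-03  3.000e-03  1.300e-01  1.300e-01
  1.300e-01  1.290e-01  1.280e-01  1.300e-01  1.300e-01  1.270e-01
  1.310e-01  1.320e-01  1.290e-01  1.010e-01  9.400e-02  9.700e-02
  9.600e-02  9.500e-02  9.400e-02  9.400e-02  9.400e-02  9.400e-02
  1.120e-01  1.140e-01  1.120e-01  1.180e-01  1.180e-01  1.200e-01
  1.210e-01  9.200e-02  9.800e-02  9.500e-02  9.500e-02  9.500e-02
  9.300e-02  9.500e-02  9.600e-02  9.900e-02  9.700e-02  9.600e-02
  1.010e-01  9.700e-02  9.700e-02  9.600e-02  9.500e-02  9.800e-02
  1.000e-01  1.210e-01  1.140e-01  1.200e-01  1.190e-01  1.150e-01
  1.140e-01  1.061e+00  9.100e-02  9.800e-02  9.700e-02  9.600e-02
  9.900e-02  9.600e-02  9.500e-02  9.700e-02  9.900e-02  1.330e-01
  1.300e-01  1.320e-01  1.330e-01  1.320e-01  1.300e-01  1.310e-01
  1.330e-01  1.300e-01  1.290e-01  1.300e-01 -1.000e-03 -2.000e-03
  3.000e-03 -1.000e-03]
flange 2008 0.0156 [array([ 430.2881, -195.0079]), array([117.0749,  95.926 ]), np.float64(88.6157)]
wing 105 0.2286 [array([417.701 , -48.0931]), array([ 13.9061, 327.5096]), np.float64(5.0379)]
deck 3023 0.1301 [array([532.2618, 149.8599]), array([148.043 , 145.9245]), np.float64(6.9078)]
cover 0.27 [363.584 324.384]
group_brush 0.7 [360.768 325.92 ]
wing 0.48 [453.12 305.52]
```

View pics/crop0.png

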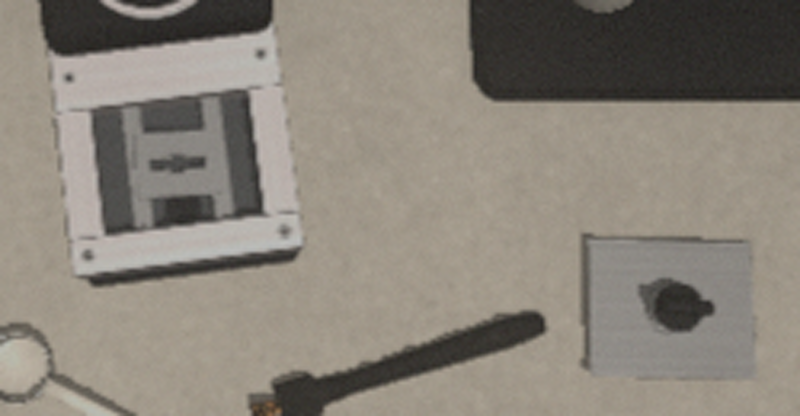

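The grinder yaw is about +6.9° and its opening is at about (0.526, 0.144). The slot runs slightly clockwise of the grinder's y. The cover is at (0.430, -0.195) with yaw about -1.4°, and its wing points roughly along its y.

Run:
```python
from h import *
p=shot("wrist"); print(np.round(p["T_tool_cam"],3)); print(p["K"])
```

```text
[[ 0.001  0.964  0.265  0.077]
 [ 1.    -0.001 -0.     0.001]
 [ 0.     0.265 -0.964 -0.179]
 [ 0.     0.     0.     1.   ]]
[[381.66393644   0.         317.75732391]
 [  0.         381.66393644 240.55959505]
 [  0.           0.           1.        ]]
```

Call:
jog_arm([
  [[0,0,-0.009],5.64,0.06],
  [[0,0,-0.009],5.64,0.06],
  [[0,0,-0.009],5.64,0.06],
  [[0,0,-0.009],5.64,0.06],
  [[0,0,-0.009],5.64,0.06],
  [[0,0,-0.009],5.64,0.06],
  [[0,0,-0.009],5.64,0.06],
  [[0,0,-0.009],5.64,0.06],
  [[0,0,-0.009],5.64,0.06],
  [[0,0,-0.009],5.64,0.06],
  [[0,0,-0.009],5.64,0.06],
  [[0,0,-0.009],5.64,0.06],
])

```text
time_s: 1.95
ee_pos: [0.209, 0.5087, 0.3139]
eef_rot: [3.142, -0.0, 1.566]
force: [-0.2, 0.4, -0.2]
grip_width: 0.0601
grip_force: 0.0
```

Call:
jog_arm([
  [[-0.0282,0.0264,0],0,0.06],
  [[-0.0282,0.0264,0],0,0.06],
  [[-0.0282,0.0264,0],0,0.06],
  [[-0.0282,0.0264,0],0,0.06],
  [[-0.0282,0.0264,0],0,0.06],
  [[-0.0282,0.0264,0],0,0.06],
  [[-0.0282,0.0264,0],0,0.06],
  [[-0.0282,0.0264,0],0,0.06],
  [[-0.0282,0.0264,0],0,0.06],
  [[-0.0282,0.0264,0],0,0.06],
  [[-0.0282,0.0264,0],0,0.06],
  [[-0.0282,0.0264,0],0,0.06],
])

```text
time_s: 2.95
ee_pos: [0.5267, 0.1685, 0.3136]
eef_rot: [3.141, -0.0, 1.57]
force: [0.2, 0.6, -0.5]
grip_width: 0.0602
grip_force: 0.0
```

Call:
jog_arm([
  [[0,0,0],0,0.06],
  [[0,0,0],0,0.06],
])

```text
time_s: 3.12
ee_pos: [0.5265, 0.1689, 0.3129]
eef_rot: [-3.141, 0.0, 1.568]
force: [0.4, 0.3, -0.4]
grip_width: 0.0599
grip_force: 0.0
```

Run:
```python
from h import *
p=shot("wrist"); save("pics/w1.png",p["image"]); C=cloud(p); o=p["_obs"]; print(o["ee_pos"],o["eef_rot"])
np.savez("w1.npz",image=p["image"],range_z=p["range_z"],K=p["K"],T_tool_cam=p["T_tool_cam"],ee=o["ee_pos"],rot=o["eef_rot"])
for l in ["opening","catch","grinder"]:
    for b in spot_point(l,p)[:2]: u=px(b); print(l,b["p"],u,at_z(p,u,{"opening":.13,"catch":.1175,"grinder":0}[l]).round(4))
Z=C[...,2]; m=(Z>.122)&(Z<.138)
n,lab,st,_=cv2.connectedComponentsWithStats(m.astype(np.uint8)); k=1+st[1:,4].argmax(); m=lab==k
print([np.round(x,2) for x in cv2.minAreaRect((C[m][:,:2]*1000).astype(np.float32))],Z[m].mean())
cs,_=cv2.findContours(m.astype(np.uint8),cv2.RETR_CCOMP,cv2.CHAIN_APPROX_NONE)
for c in sorted(cs,key=len)[::-1][:4]:
    q=np.array([at_z(p,x[0],.13)[:2]*1000 for x in c],np.float32); print(len(c),[np.round(x,2) for x in cv2.minAreaRect(q)])
```

```text
[0.52645447 0.16893677 0.31285864] [-3.14062362e+00  1.91375119e-04  1.56773758e+00]
opening 0.75 [315.776 237.696] [0.5245 0.1511 0.13  ]
catch 0.83 [313.088 233.28 ] [0.5217 0.1524 0.1175]
grinder 0.77 [314.88  215.424] [0.5226 0.1467 0.    ]
[array([536.35, 152.02]), array([153.85, 146.14]), np.float64(6.85)] 0.12929619062901698
591 [array([536.68, 152.72]), array([153.55, 145.82]), np.float64(6.77)]
358 [array([523.79, 152.17]), array([ 82.33, 101.99]), np.float64(6.79)]
4 [array([567.64, 228.33]), array([1.28, 1.34]), np.float64(46.32)]
4 [array([538.96, 222.02]), array([1.3 , 1.33]), np.float64(45.6)]
```

View pics/w1.png

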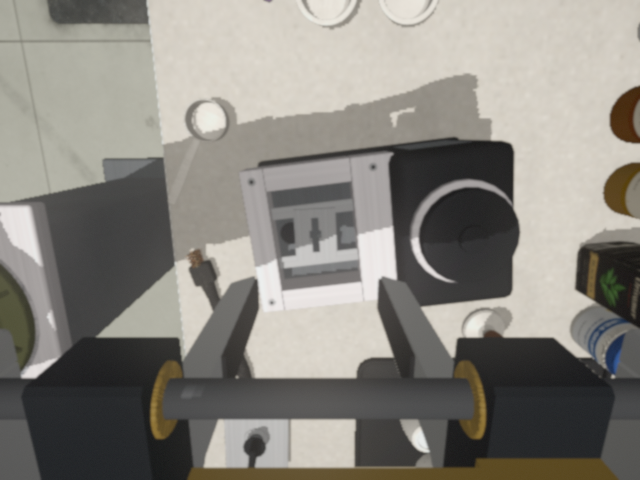

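The wrist view shows the opening around (315,237) with the slot as a dark vertical bar at (316,236). Its fitted size of 82.3 x 102.0 mm matches the spec, giving a centre of (0.5238, 0.1522) and yaw 6.8°. Next I measure the slot direction and move on to the cover.

Run:
```python
from h import *
d=np.load("w1.npz"); p={k:d[k] for k in ["image","range_z","K","T_tool_cam"]}; p["_obs"]=dict(ee_pos=d["ee"],eef_rot=d["rot"])
# rectify catch plate at z=.1175, 0.1mm->0.2mm/px, axes grinder
th=np.radians(6.8); c=np.array([.5238,.1522]); ex=np.array([np.cos(th),np.sin(th)]); ey=np.array([-np.sin(th),np.cos(th)])
T=np.linalg.inv(wfc(p)); K=p["K"]
src=[];dst=[]
for a,b in [(-.03,-.03),(.03,-.03),(.03,.03),(-.03,.03)]:
    w=np.r_[c+a*ex+b*ey,.1175,1]; q=T@w; src.append([K[0,2]+K[0,0]*q[0]/-q[2],K[1,2]+K[1,1]*q[1]/q[2]]); dst.append([300+a*1e4,300-b*1e4])
H=cv2.getPerspectiveTransform(np.float32(src),np.float32(dst)); im=cv2.warpPerspective(p["image"],H,(600,600),flags=cv2.INTER_CUBIC)
g=cv2.cvtColor(im,cv2.COLOR_RGB2GRAY); save("pics/slot.png",im)
m=(g<np.percentile(g[200:400,150:450],50)*.65).astype(np.uint8); n,lab,st,ce=cv2.connectedComponentsWithStats(m)
for k in range(1,n):
    if st[k,4]>3000: print(st[k],ce[k],cv2.minAreaRect(np.argwhere(lab==k)[:,::-1].astype(np.float32)))
```

```text
[    0   125    92   251 20782] [ 42.08002117 245.92743721] ((45.49999237060547, 249.99998474121094), (90.99998474121094, 249.99996948242188), 0.0)
[ 540  125   60   88 3344] [570.86692584 164.57565789] ((569.8538208007812, 167.36656188964844), (57.23175048828125, 87.37393188476562), 3.301865816116333)
```

View pics/slot.png

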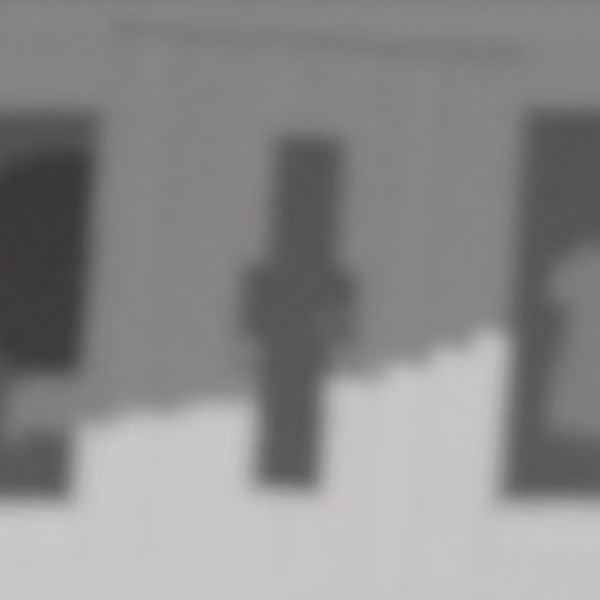

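Call:
jog_arm([
  [[-0.0285,-0.008,0],0,0.06],
  [[-0.0285,-0.008,0],0,0.06],
  [[-0.0285,-0.008,0],0,0.06],
  [[-0.0285,-0.008,0],0,0.06],
  [[-0.0285,-0.008,0],0,0.06],
  [[-0.0285,-0.008,0],0,0.06],
  [[-0.0285,-0.008,0],0,0.06],
  [[-0.0285,-0.008,0.005],0,0.06],
  [[-0.0285,-0.008,0.02],0,0.06],
  [[-0.0285,-0.008,0.03],0,0.06],
  [[-0.0285,-0.008,0.03],0,0.06],
  [[-0.028,-0.008,0.03],0,0.06],
])

```text
time_s: 4.32
ee_pos: [0.4293, -0.1708, 0.1986]
eef_rot: [3.14, 0.001, 1.572]
force: [1.2, -0.5, -0.5]
grip_width: 0.0601
grip_force: 0.0
```

Call:
jog_arm([
  [[0,0,0],0,0.06],
  [[0,0,0],0,0.06],
])

```text
time_s: 4.48
ee_pos: [0.4293, -0.1703, 0.1986]
eef_rot: [-3.14, -0.001, 1.569]
force: [0.7, -0.1, 0.3]
grip_width: 0.0599
grip_force: 0.0
```

Run:
```python
from h import *
p=shot("wrist"); save("pics/w2.png",p["image"]); C=cloud(p); o=p["_obs"]; print(o["ee_pos"],o["eef_rot"])
for l in ["cover","wing"]:
    for b in spot_point(l,p)[:2]: u=px(b); print(l,b["p"],u,at_z(p,u,{"cover":0,"wing":.046}[l]).round(4))
Z=C[...,2]; X=C[...,0]; Y=C[...,1]
near=(abs(X-.43)<.09)&(abs(Y+.195)<.09)
for lo,hi,z in [(.009,.022,.015),(.042,.072,.058)]:
    m=near&(Z>lo)&(Z<hi)
    n,lab,st,_=cv2.connectedComponentsWithStats(m.astype(np.uint8)); k=1+st[1:,4].argmax(); m=lab==k
    c=max(cv2.findContours(m.astype(np.uint8),cv2.RETR_EXTERNAL,cv2.CHAIN_APPROX_NONE)[0],key=len)
    q=np.array([at_z(p,x[0],z)[:2]*1000 for x in c],np.float32); print(z,len(c),st[k],[np.round(x,2) for x in cv2.minAreaRect(q)],Z[m].mean())
```

```text
[ 0.4292813  -0.17030826  0.19864647] [-3.14000780e+00 -9.25114362e-04  1.56944601e+00]
cover 0.67 [318.208 240.576] [ 0.4297 -0.1952  0.    ]
wing 0.69 [319.68  251.616] [ 0.431 -0.193  0.046]
0.015 414 [ 272  182  101  116 9931] [array([ 431.75, -192.34]), array([115.49,  95.46]), np.float64(88.29)] 0.01442081829478582
0.058 91 [314 232  15  41 451] [array([ 431.75, -190.17]), array([36.72, 10.21]), np.float64(82.73)] 0.05584976587708345
```

View pics/w2.png

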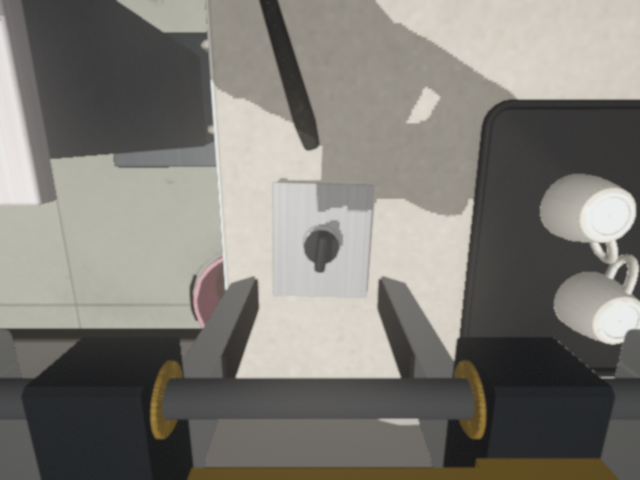

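Slot: the rectified view shows its axis going from (310,135) to (287,490), which is 3.7° clockwise of the grinder's y, or world yaw about +3.1°. Cover: flange around (322,240), 115.5 x 95.5 mm, yaw -1.7°. The wing's yaw is about -7.3°, so stud_turn is about 0.1. I'm descending to grasp it.

Call:
jog_arm([
  [[-0.0111,0.0011,0.01],0,0.045],
  [[-0.0111,0.0011,0.015],0,0.045],
  [[0,0,0.015],3.6,0.045],
  [[0,0,0.015],3.6,0.045],
  [[0,0,0.015],0,0.045],
  [[0,0,0.015],0,0.045],
  [[0,0,0.015],0,0.045],
  [[0,0,0.015],0,0.045],
  [[0,0,0.015],0,0.045],
  [[0,0,0.013],0,0.045],
  [[0,0,0.01],0,0.045],
  [[0,0,0],0,0.045],
])

```text
time_s: 5.63
ee_pos: [0.4316, -0.1922, 0.0446]
eef_rot: [-3.14, -0.001, 1.446]
force: [-0.8, 0.9, -0.3]
grip_width: 0.0449
grip_force: 0.0
```

Run:
```python
from h import *
p=shot("wrist"); save("pics/w3.png",p["image"][100:,:]); o=p["_obs"]; print(o["ee_pos"],o["eef_rot"],o["force"])
for l in ["cover","wing"]:
    for b in spot_point(l,p)[:2]: u=px(b); print(l,b["p"],u,at_z(p,u,{"cover":0,"wing":.046}[l]).round(4))
C=cloud(p);Z=C[...,2]
near=(abs(C[...,0]-.43)<.09)&(abs(C[...,1]+.195)<.09)
m=near&(Z>.008)&(Z<.022)
print(np.percentile(C[m],[0.5,99.5],axis=0).round(4))
```

```text
[ 0.43159688 -0.19224397  0.04459408] [-3.13958230e+00 -7.44132362e-04  1.44569891e+00] [-0.80842174  0.85674711 -0.27247053]
cover 0.71 [317.504 268.176] [ 0.4313 -0.1927 -0.    ]
wing 0.76 [321.472 298.8  ] [ 0.4333 -0.193   0.046 ]
[[ 0.3854 -0.2494  0.0127]
 [ 0.4798 -0.1348  0.0168]]
```

View pics/w3.png

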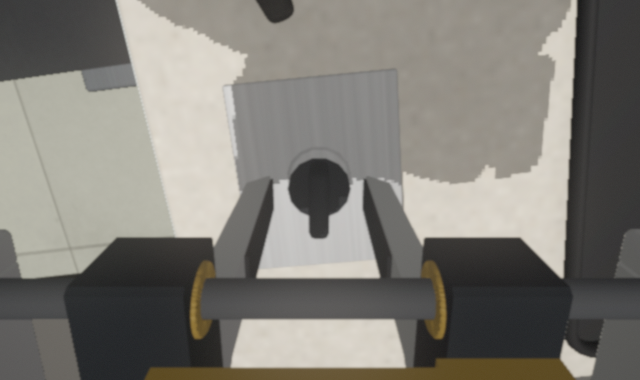

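The wing at (319,190) in this crop is aligned with the tool and centred between the fingers. I'm lowering 9 mm and closing.

Call:
jog_arm([
  [[0,0,0.005],0,0.045],
  [[0,0,0.004],0,0.045],
  [[0,0,0],0,0.0],
  [[0,0,0],0,0.0],
  [[0,0,0],0,0.0],
  [[0,0,0],0,0.0],
  [[0,0,0],0,0.0],
  [[0,0,0],0,0.0],
  [[0,0,0],0,0.0],
], squeeze=30)

```text
time_s: 6.53
ee_pos: [0.4321, -0.1927, 0.0373]
eef_rot: [3.142, 0.0, 1.445]
force: [-1.1, -0.7, 1.5]
grip_width: 0.01
grip_force: 30.0
```

Call:
jog_arm([
  [[0,0,-0.005],0,0.0],
  [[0,0,-0.01],0,0.0],
  [[0,0,-0.02],0,0.0],
  [[0,0,-0.025],0,0.0],
  [[0,0,-0.025],0,0.0],
  [[0,0,-0.025],0,0.0],
  [[0,0,-0.025],0,0.0],
  [[0,0,-0.02],0,0.0],
  [[0,0,-0.01],0,0.0],
  [[0,0,0],0,0.0],
])

```text
time_s: 7.37
ee_pos: [0.4326, -0.193, 0.2045]
eef_rot: [3.138, 0.001, 1.445]
force: [0.7, 0.2, -2.7]
grip_width: 0.0094
grip_force: 30.0
```

```bash
cat > cov.py <<'E'
from h import *
def flange(off=.021,save_as=None):
    p=shot("wrist"); o=p["_obs"]; t=np.array(o["ee_pos"]); C=cloud(p); zf=t[2]-off
    near=(np.hypot(C[...,0]-t[0],C[...,1]-t[1])<.09)&(abs(C[...,2]-zf)<.008)
    n,lab,st,_=cv2.connectedComponentsWithStats(near.astype(np.uint8)); m=lab==1+st[1:,4].argmax()
    c=max(cv2.findContours(m.astype(np.uint8),cv2.RETR_EXTERNAL,cv2.CHAIN_APPROX_NONE)[0],key=len)
    q=np.array([at_z(p,x[0],zf)[:2]*1000 for x in c],np.float32)
    print(t.round(4),np.round(o["eef_rot"],4),np.round(o["force"],1),o["grip_width"],o["grip_force"])
    print("flange",[np.round(x,2) for x in cv2.minAreaRect(q)],"z",C[m][:,2].mean().round(4))
    P=C[m]; A=np.c_[P[:,:2]-t[:2],np.ones(len(P))]; k,*_=np.linalg.lstsq(A,P[:,2],rcond=None); print("tilt",k.round(4))
    for b in spot_point("cover",p)[:1]: print("cover",b["p"],at_z(p,px(b),t[2]-.0356).round(4))
    if save_as: save(save_as,p["image"])
    return p
E
python3 -c "
from cov import *
flange(save_as='pics/w4.png')"
```

```text
[ 0.4326 -0.193   0.2045] [3.1381e+00 1.4000e-03 1.4449e+00] [ 0.7  0.2 -2.7] 0.009421449383217139 29.99915063381195
flange [array([ 432.93, -183.27]), array([97.08, 94.46]), np.float64(88.35)] z 0.1816
tilt [ 0.0033 -0.0032  0.1816]
cover 0.82 [ 0.4338 -0.1936  0.1689]
```

View pics/w4.png

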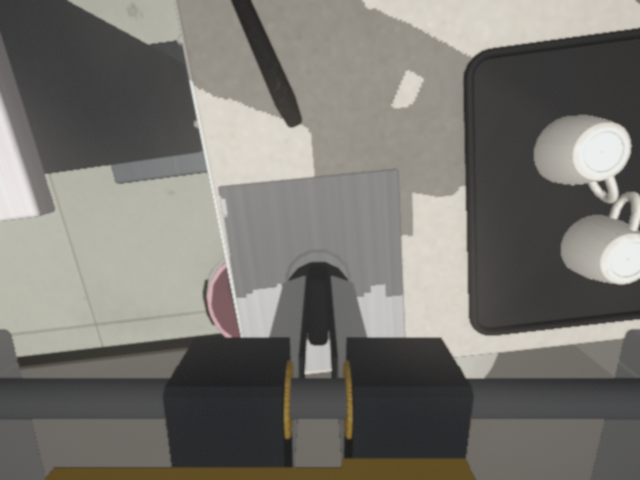

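The cover is in hand, level, with its centre within about 0.5 mm of the tool axis and yaw -1.65°. I'm carrying it over the opening.

Call:
jog_arm([
  [[0,0,0],-2.11,0.0],
  [[0,0,0],-2.11,0.0],
  [[0,0,0],-2.11,0.0],
  [[0,0,0],-2.12,0.0],
  [[0.0125,0.0036,0],0,0.0],
  [[0.025,0.0072,0],0,0.0],
  [[0.03,0.0086,0],0,0.0],
  [[0.03,0.0086,0],0,0.0],
  [[0.03,0.0086,0],0,0.0],
  [[0.03,0.0086,0],0,0.0],
  [[0.03,0.0086,0],0,0.0],
  [[0.03,0.0086,0],0,0.0],
])

```text
time_s: 8.47
ee_pos: [0.4892, 0.0277, 0.2006]
eef_rot: [-3.139, -0.0, 1.592]
force: [0.5, -0.1, -3.0]
grip_width: 0.0096
grip_force: 30.0
```

Call:
jog_arm([
  [[0.03,0.0086,0],0,0.0],
  [[0.03,0.0086,0],0,0.0],
  [[0.03,0.0086,0],0,0.0],
  [[0.02,0.0058,0],0,0.0],
  [[0.01,0.0028,0],0,0.0],
  [[0.005,0.001,0],0,0.0],
  [[0,0,0],0,0.0],
  [[0,0,0],0,0.0],
  [[0,0,0],0,0.0],
])

```text
time_s: 9.22
ee_pos: [0.5223, 0.1508, 0.2021]
eef_rot: [-3.141, 0.0, 1.591]
force: [0.6, 0.6, -2.3]
grip_width: 0.0098
grip_force: 30.0
```

Run:
```python
from cov import *
p=flange(off=.022)
# deck outline in the same picture (front edge and right edge visible?)
C=cloud(p);Z=C[...,2]
m=(abs(Z-.13)<.006)&(np.hypot(C[...,0]-.524,C[...,1]-.152)<.13)
v=p["image"].copy(); v[m]=[255,0,0]; save("pics/w5.png",v)
for l in ["opening","grinder"]:
    for b in spot_point(l,p)[:1]: print(l,b["p"],at_z(p,px(b),{"opening":.13,"grinder":0}[l]).round(4))
```

```text
[0.5223 0.1508 0.2021] [-3.1412e+00  2.0000e-04  1.5913e+00] [ 0.6  0.6 -2.3] 0.009840494591623694 29.999162256717682
flange [array([521.25, 160.16]), array([94.93, 97.45]), np.float64(6.76)] z 0.1791
tilt [-0.0002 -0.0018  0.1791]
cover 0.65 [0.5219 0.1503 0.1665]
```

View pics/w5.png

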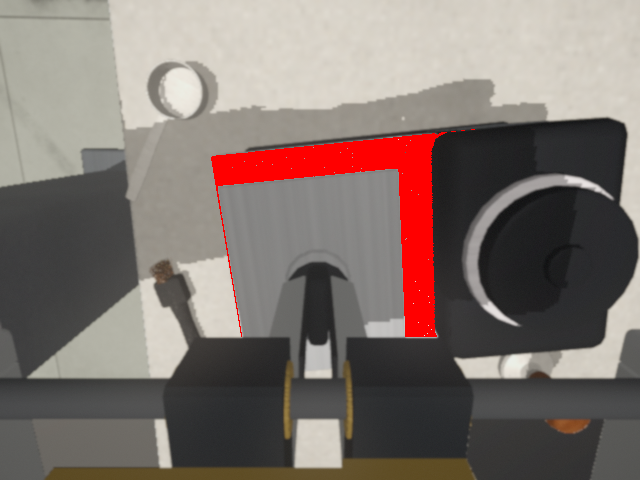

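The view shows the red deck border around the flange, parallel to it, with the cover square at 6.76°. I'll check the deck edges against the earlier picture before lowering.

Run:
```python
from cov import *
d=np.load("w1.npz"); p1={k:d[k] for k in ["image","range_z","K","T_tool_cam"]}; p1["_obs"]=dict(ee_pos=d["ee"],eef_rot=d["rot"])
p2=shot("wrist")
th=np.radians(6.8); c=np.array([.5238,.1522]); Rg=np.array([[np.cos(th),np.sin(th)],[-np.sin(th),np.cos(th)]])
for p in (p1,p2):
    C=cloud(p); m=(abs(C[...,2]-.13)<.006)
    v,u=np.nonzero(m); K=np.array(p["K"])
    P=np.array([at_z(p,(a,b),.13)[:2] for a,b in zip(u,v)]); G=(P-c)@Rg.T*1000
    G=G[(abs(G)<110).all(1)]
    # +y edge, sampled over x bins ; front edge over y bins
    e=[G[abs(G[:,0]-x)<2,1].max() for x in range(-50,31,10)]
    f=[G[abs(G[:,1]-y)<2,0].min() for y in range(10,61,10)]
    print("y edge",np.median(e).round(2),np.round(e,1),"front",np.median(f).round(2),np.round(f,1))
```

```text
y edge 71.48 [71.1 71.4 71.4 71.7 71.6 71.5 71.1 71.6 71.5] front -63.8 [-63.8 -63.8 -63.6 -63.9 -63.8 -63.8]
y edge 71.33 [71.3 71.2 71.3 71.2 71.3 71.4 71.3 71.4 71.3] front -63.73 [-63.8 -63.7 -63.7 -63.7 -63.7 -63.8]
```

Call:
jog_arm([
  [[0.0006,0.0015,0.005],0,0.0],
  [[0,0,0.007],0,0.0],
  [[0,0,0.007],0,0.0],
  [[0,0,0.006],0,0.0],
  [[0,0,0.003],0,0.0],
  [[0,0,0],0,0.0],
  [[0,0,0],0,0.0],
])

```text
time_s: 10.05
ee_pos: [0.5239, 0.1525, 0.1741]
eef_rot: [-3.141, 0.0, 1.592]
force: [-0.3, -0.4, -2.9]
grip_width: 0.0098
grip_force: 30.0
```

Call:
jog_arm([
  [[0,0,0.001],0,0.0],
  [[0,0,0.001],0,0.0],
  [[0,0,0.001],0,0.0],
  [[0,0,0.001],0,0.0],
  [[0,0,0.001],0,0.0],
  [[0,0,0.001],0,0.0],
  [[0,0,0],0,0.0],
])

```text
time_s: 10.63
ee_pos: [0.5238, 0.1524, 0.168]
eef_rot: [-3.141, 0.0, 1.592]
force: [-0.4, 0.2, -2.6]
grip_width: 0.0097
grip_force: 30.0
```

Call:
jog_arm([
  [[-0.0009,0,0],0,0.0],
  [[0,0,0.0005],0,0.0],
  [[0,0,0.001],0,0.0],
  [[0,0,0.001],0,0.0],
  [[0,0,0.001],0,0.0],
  [[0,0,0.001],0,0.0],
  [[0,0,0],0,0.0],
])

```text
time_s: 11.22
ee_pos: [0.5238, 0.1516, 0.1635]
eef_rot: [-3.141, 0.0, 1.592]
force: [0.3, -0.4, -2.9]
grip_width: 0.0097
grip_force: 30.0
```

```bash
python3 -c "
from cov import *
flange(off=.022)"
```

```text
[0.5238 0.1516 0.1635] [-3.1412e+00  1.0000e-04  1.5924e+00] [ 0.3 -0.4 -2.9] 0.00966863661815713 29.999140799045563
flange [array([522.78, 160.95]), array([94.91, 97.44]), np.float64(6.82)] z 0.1405
tilt [-0.0005 -0.0011  0.1405]
cover 0.85 [0.5246 0.1535 0.1279]
```

Call:
jog_arm([
  [[0,0,0.001],0,0.0],
  [[0,0,0.001],0,0.0],
  [[0,0,0.001],0,0.0],
  [[0,0,0],0,0.0],
])

```text
time_s: 11.65
ee_pos: [0.5238, 0.1516, 0.1605]
eef_rot: [-3.141, 0.0, 1.592]
force: [0.9, 0.4, -2.8]
grip_width: 0.0094
grip_force: 30.0
```

Call:
jog_arm([
  [[0,0,0.001],0,0.0],
  [[0,0,0.001],0,0.0],
  [[0,0,0],0,0.0],
])

```text
time_s: 11.9
ee_pos: [0.5239, 0.1515, 0.1585]
eef_rot: [-3.141, 0.0, 1.592]
force: [0.9, -0.1, -3.0]
grip_width: 0.0101
grip_force: 30.0
```

Tight skirt is entering with no contact force. Continuing.

Call:
jog_arm([
  [[0,0,0.001],0,0.0],
  [[0,0,0.001],0,0.0],
  [[0,0,0],0,0.0],
])

```text
time_s: 12.15
ee_pos: [0.5239, 0.1516, 0.1565]
eef_rot: [-3.141, 0.0, 1.592]
force: [-0.2, -0.5, -2.8]
grip_width: 0.0099
grip_force: 30.0
```

Call:
jog_arm([
  [[0,0,0.0007],0,0.0],
  [[0,0,0.0007],0,0.0],
  [[0,0,0],0,0.0],
])

```text
time_s: 12.4
ee_pos: [0.524, 0.1516, 0.1554]
eef_rot: [3.141, -0.0, 1.592]
force: [0.5, -0.4, -2.9]
grip_width: 0.0098
grip_force: 30.0
```

```bash
python3 -c "
from cov import *
flange(off=.022)"
```

```text
[0.524  0.1516 0.1554] [ 3.1414 -0.      1.5924] [ 0.5 -0.4 -2.9] 0.009809636425162058 29.999152421951294
flange [array([530.8 , 162.09]), array([141.08, 125.07]), np.float64(6.83)] z 0.1312
tilt [-0.0003 -0.0114  0.1315]
cover 0.85 [0.5259 0.1509 0.1198]
```

Call:
jog_arm([
  [[0,0,0.0005],0,0.0],
  [[0,0,0],0,0.0],
])

```text
time_s: 12.67
ee_pos: [0.524, 0.1516, 0.1552]
eef_rot: [3.141, -0.0, 1.592]
force: [-2.5, 0.2, 3.3]
grip_width: 0.0098
grip_force: 30.0
```

Call:
jog_arm([
  [[0,0,0.0005],0,0.0],
  [[0,0,0],0,0.0],
])

```text
time_s: 12.83
ee_pos: [0.524, 0.1516, 0.1546]
eef_rot: [3.141, -0.0, 1.592]
force: [-0.9, 0.4, 3.6]
grip_width: 0.0095
grip_force: 30.0
```

Call:
jog_arm([
  [[0,0,0.0005],0,0.0],
  [[0,0,0],0,0.0],
])

```text
time_s: 13.0
ee_pos: [0.524, 0.1516, 0.154]
eef_rot: [3.141, -0.0, 1.592]
force: [-0.8, -0.6, 4.4]
grip_width: 0.0096
grip_force: 30.0
```

Flange has landed at TCP 0.1552, and only the spring is felt. I'm turning to the measured slot direction (1.9° anticlockwise) and pressing lightly.

Call:
jog_arm([
  [[0,0,0],-0.95,0.0],
  [[0,0,0],-0.95,0.0],
  [[0,0,0],0,0.0],
])

```text
time_s: 13.25
ee_pos: [0.524, 0.1516, 0.1539]
eef_rot: [3.141, -0.0, 1.627]
force: [-0.5, 0.4, 4.0]
grip_width: 0.01
grip_force: 30.0
```

Call:
jog_arm([
  [[0,0,0.0006],0,0.0],
  [[0,0,0],0,0.0],
])

```text
time_s: 13.42
ee_pos: [0.524, 0.1516, 0.1532]
eef_rot: [3.141, -0.0, 1.625]
force: [-1.6, 0.3, 3.9]
grip_width: 0.0102
grip_force: 30.0
```

Call:
jog_arm([
  [[0,0,0.0005],0,0.0],
  [[0,0,0],0,0.0],
])

```text
time_s: 13.58
ee_pos: [0.524, 0.1516, 0.1527]
eef_rot: [3.142, 0.0, 1.625]
force: [-2.1, 0.9, 2.9]
grip_width: 0.0099
grip_force: 30.0
```

Call:
jog_arm([
  [[0,0,0.0007],0,0.0],
  [[0,0,0.0007],0,0.0],
  [[0,0,0],0,0.0],
])

```text
time_s: 13.83
ee_pos: [0.524, 0.1516, 0.1513]
eef_rot: [3.141, -0.0, 1.626]
force: [-0.5, 0.4, 5.8]
grip_width: 0.0096
grip_force: 30.0
```

Call:
jog_arm([
  [[0,0,0.001],0,0.0],
  [[0,0,0.001],0,0.0],
  [[0,0,0],0,0.0],
])

```text
time_s: 14.08
ee_pos: [0.524, 0.1516, 0.1493]
eef_rot: [3.141, -0.0, 1.625]
force: [-0.8, 0.0, 7.1]
grip_width: 0.0095
grip_force: 30.0
```

Call:
jog_arm([
  [[0,0,0.001],0,0.0],
  [[0,0,0.001],0,0.0],
  [[0,0,0],0,0.0],
])

```text
time_s: 14.33
ee_pos: [0.524, 0.1516, 0.1474]
eef_rot: [3.141, -0.0, 1.626]
force: [-2.1, -0.2, 6.6]
grip_width: 0.0101
grip_force: 30.0
```

Pin is in the slot and the force follows the spring. Pressing to about 13 mm.

Call:
jog_arm([
  [[0,0,0.001],0,0.0],
  [[0,0,0.001],0,0.0],
  [[0,0,0],0,0.0],
])

```text
time_s: 14.58
ee_pos: [0.524, 0.1516, 0.1455]
eef_rot: [3.141, -0.0, 1.626]
force: [-1.7, -0.1, 7.2]
grip_width: 0.0096
grip_force: 30.0
```

Call:
jog_arm([
  [[0,0,0.001],0,0.0],
  [[0,0,0.001],0,0.0],
  [[0,0,0],0,0.0],
])

```text
time_s: 14.83
ee_pos: [0.524, 0.1516, 0.1436]
eef_rot: [3.141, -0.0, 1.626]
force: [-3.1, 0.1, 9.3]
grip_width: 0.0101
grip_force: 30.0
```

Call:
jog_arm([
  [[0,0,0.0008],0,0.0],
  [[0,0,0.0006],0,0.0],
  [[0,0,0],0,0.0],
])

```text
time_s: 15.08
ee_pos: [0.524, 0.1516, 0.1423]
eef_rot: [3.141, -0.0, 1.626]
force: [-2.6, -0.0, 9.3]
grip_width: 0.0101
grip_force: 30.0
```

Call:
jog_arm([
  [[0,0,0],2,0.0],
  [[0,0,0],4,0.0],
  [[0,0,0],4,0.0],
  [[0,0,0],4,0.0],
  [[0,0,0],0,0.0],
])

```text
time_s: 15.5
ee_pos: [0.5244, 0.1516, 0.1425]
eef_rot: [3.14, -0.0, 1.377]
force: [-1.8, -0.2, 9.4]
grip_width: 0.0097
grip_force: 30.0
```

```bash
python3 -c "
from cov import *
o=get_obs();print(o['moment'],o['force'],o['qpos'])"
```

```text
[-0.18726218  0.28711178 -0.05215811] [-1.82023722 -0.23871335  9.38527313] [ 2.14398693e-01  3.49289079e-01  1.60810066e+00 -1.15510578e-04
  1.18276472e+00  4.08663656e-01]
```

Call:
jog_arm([
  [[0,0,0],5,0.0],
  [[0,0,0],5,0.0],
  [[0,0,0],5,0.0],
  [[0,0,0],5,0.0],
  [[0,0,0],5,0.0],
  [[0,0,0],5,0.0],
  [[0,0,0],5,0.0],
  [[0,0,0],0,0.0],
])

```text
time_s: 16.17
ee_pos: [0.5251, 0.1512, 0.1429]
eef_rot: [3.139, -0.002, 0.764]
force: [2.5, -3.3, 8.8]
grip_width: 0.01
grip_force: 30.0
```

Call:
jog_arm([
  [[0,0,0],5,0.0],
  [[0,0,0],5,0.0],
  [[0,0,0],5,0.0],
  [[0,0,0],5,0.0],
  [[0,0,0],5,0.0],
  [[0,0,0],5,0.0],
  [[0,0,0],5,0.0],
  [[0,0,0],4,0.0],
  [[0,0,0],2,0.0],
  [[0,0,0],0,0.0],
  [[0,0,0],0,0.0],
])

```text
time_s: 17.08
ee_pos: [0.5253, 0.1505, 0.1429]
eef_rot: [3.14, -0.004, 0.054]
force: [4.3, -8.3, 9.3]
grip_width: 0.0098
grip_force: 30.0
```

```bash
python3 -c "
from cov import *
o=get_obs();print(o['moment'],o['force'],o['eef_rot'])"
```

```text
[-1.85657923 -0.76630482  0.01394142] [ 4.34799385 -8.32453504  9.29826011] [ 3.13976141 -0.00368022  0.05405128]
```

Moment is near zero at the quarter turn. I'm easing up to let the pin drop into its notch.

Call:
jog_arm([
  [[0,0,-0.001],0,0.0],
  [[0,0,-0.001],0,0.0],
  [[0,0,-0.001],0,0.0],
  [[0,0,0],0,0.0],
])

```text
time_s: 17.42
ee_pos: [0.5253, 0.1504, 0.1459]
eef_rot: [3.14, -0.004, 0.054]
force: [4.3, -8.5, 8.5]
grip_width: 0.0098
grip_force: 30.0
```

Call:
jog_arm([
  [[0,0,-0.0003],0,0.0],
  [[0,0,0],0,0.0],
])

```text
time_s: 17.58
ee_pos: [0.5253, 0.1504, 0.1459]
eef_rot: [3.14, -0.003, 0.054]
force: [5.4, -8.0, 5.2]
grip_width: 0.0098
grip_force: 30.0
```

Force is dropping with the height held at 0.1459, about 9.4 mm in, so the pin has caught in its notch. Releasing.

Call:
jog_arm([
  [[0,0,0],0,0.03],
  [[0,0,0],0,0.03],
  [[0,0,0],0,0.03],
  [[0,0,0],0,0.03],
  [[0,0,-0.01],0,0.03],
  [[0,0,-0.02],0,0.03],
  [[0,0,-0.025],0,0.03],
  [[0,0,-0.025],0,0.03],
  [[0,0,-0.02],0,0.03],
  [[0,0,-0.01],0,0.03],
  [[0,0,0],0,0.03],
  [[0,0,0],0,0.03],
])

```text
time_s: 18.58
ee_pos: [0.5238, 0.1516, 0.2548]
eef_rot: [3.142, 0.0, 0.055]
force: [-0.1, 0.4, -0.2]
grip_width: 0.03
grip_force: 0.0
```

Run:
```python
from cov import *
p=shot("wrist"); save("pics/w6.png",p["image"]); C=cloud(p); o=p["_obs"]; print(o["ee_pos"],o["eef_rot"],o["force"])
Z=C[...,2]; near=np.hypot(C[...,0]-.524,C[...,1]-.152)<.026
w=near&(Z>.153); print("wing top z",np.percentile(Z[w],[10,50,90]).round(4),w.sum())
print("wing",[np.round(x,2) for x in cv2.minAreaRect((C[w][:,:2]*1000).astype(np.float32))])
m=(np.hypot(C[...,0]-.524,C[...,1]-.152)<.045)&(abs(Z-.133)<.004)
P=C[m];k,*_=np.linalg.lstsq(np.c_[P[:,:2]-[.524,.152],np.ones(len(P))],P[:,2],rcond=None); print("plane",k.round(4))
for b in spot_point("wing",p)[:1]: print(b,at_z(p,px(b),.154))
```

```text
[0.52379007 0.15159522 0.25476688] [3.14158475e+00 2.64716242e-04 5.48010631e-02] [-0.14426297  0.3564165  -0.2377057 ]
wing top z [0.2729 0.343  0.3785] 13690
wing [array([529.45, 153.82]), array([44.68, 43.04]), np.float64(69.3)]
plane [ 0.001  -0.0002  0.1324]
{'at': [0.4961, 0.5052], 'p': 0.8} [0.5226691  0.15314131 0.154     ]
```

View pics/w6.png

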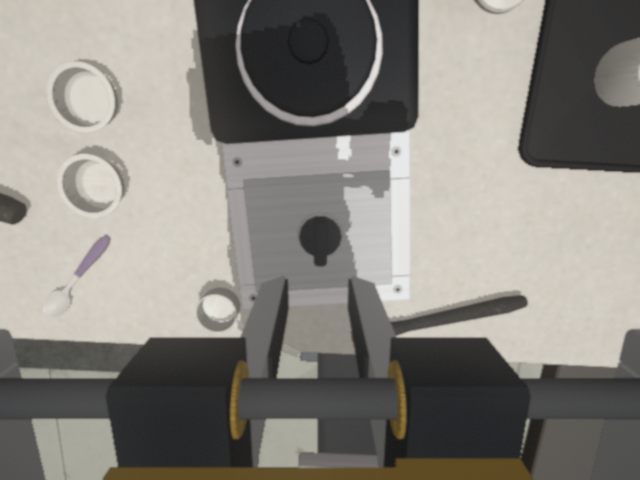

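The cover sits flat (plane at 132.4 mm, level), and the wing at (320,250) has turned a quarter. I'll check the wing height quickly, then hand in.

Run:
```python
from cov import *
p=shot("wrist"); C=cloud(p); Z=C[...,2]
m=(np.hypot(C[...,0]-.524,C[...,1]-.152)<.024)&(Z>.156)&(Z<.185)
print(m.sum(),np.percentile(Z[m],[10,50,90]).round(4),[np.round(x,1) for x in cv2.minAreaRect((C[m][:,:2]*1000).astype(np.float32))])
z=np.median(Z[m])
if .162<z<.171: print(hand_in())
```

```text
628 [0.1635 0.1656 0.1667] [array([524.7, 151.7]), array([33.3,  9.7]), np.float64(3.1)]
the job is handed in; nothing more can be done
None
```

The cover is seated flat in the grinder's opening, and the stud is turned a quarter turn clockwise and released. Before hand-in, the camera showed the wing about 10 mm in, consistent with locked. The job is handed in, but no verdict came back.

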